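# Shut the tilt-out bin and hold the tray's sprung lock dial at its third notch

## Task

Push the loaded tilt-out bin under the blue tray fully shut; then turn the spring-return lock dial clockwise (seen from above) past its two yellow notches to the third, red one, and keep holding it there so that the bolt stays across the bin while a padlock is fitted. Finish while still holding the dial on the red notch: do not let go. Leave the wrench, the pliers and the dish where they lie.

Things in the scene. Friction and masses are not known exactly. Their poses are not given: they have to be found in the camera images.
- rack: Fixed blue four-bin tray on a stand, grey lock box (86 wide, 150 deep, top 115 mm above the bench) at its right end. x to the back, y left, z up; origin on the bench. Tray rim 115 mm high. The shut bin's front panel is at x -87 mm; the tray's 5 mm thick front lip (80 mm up) also reaches x -87, the tray's wall stands 22 mm farther back.
- bin_lip (a point): Middle of the front edge of the yellow pull lip on the blue tilt-out bin. The lip is 70 mm wide (y), 12 thick (z), stands 25 mm out from the front panel and is centred 12 mm below its top edge; the panel is 138 wide, 62 high. The frame turns with the bin: x into the bin, y along the lip and the hinge, z up the panel.
- bin_hinge (a point): Point on the bin's hinge line: middle of the front panel's lower edge, 12 mm above the bench; the hinge runs along this frame's y. The frame turns with the bin, and bin_lip is always at x -25, z +50 mm in it; so with the bin shut the lip's edge lies 25 mm before and 50 mm above this point.
- bin (a joint): Tilt of the bin in rad: 0 is fully shut (against its stop), larger is swung farther out towards the front (at most 0.65). It stays at any angle by hinge friction (0.12 N m, 2 to 4 N at the lip). It weighs about 0.22 kg.
- dial_grip (a point): On the dial's vertical axis, half-way up its black bar grip (50 long, 14 wide, 30 mm tall), which stands on a black disc (radius 27, 10 thick) on top of the lock box. x runs along the bar to its pointer end (white stripe), z up; turns with the dial. Marks on the white ring round the disc: black (rest), yellow, yellow, red.
- dial (a joint): Dial angle in rad, growing clockwise seen from above: 0 at rest (black mark), notches at 0.4, 0.8 (yellow) and 1.2 (red), end stop 1.5. A spring turns it back to 0 when let go: 0.06 N m at 0, 0.16 N m at 1.2, plus a click ripple of 0.04 N m; notches are felt but do not hold it. It also slides a steel bolt 26 mm across the bin's front.
- wrench_mid (a point): Centre of the loose chrome adjustable wrench lying on the bench, about 205 mm long (x), 40 mm wide, 13 mm thick. To be left alone.
- pliers_mid (a point): Centre of the loose red plastic pliers lying on the bench, about 190 mm long (x), 64 mm wide, 16 mm thick. To be left alone.
- dish_mid (a point): Centre of the loose white ceramic dish standing on the bench, 110 mm across, 30 mm high. To be left alone.

How it is judged (in metres and radians):
On the way, in this order (a step that is already met when the one before it is completed fails the run):
1. the bin is fully shut while the dial still rests (value of joint bin below 0.06 rad and value of joint dial below 0.25 rad), for 0.2 s.
2. the dial is turned by the fingers to the third notch and held, with the bin shut (value of joint dial between 1.07 and 1.33 rad and contact force between the fingers and dial above 0.5 N and value of joint bin below 0.06 rad), for 0.5 s.
At the end, for the whole second after the job is handed in: The bin is shut (within 0.06 rad, 3 mm at its lip), the dial stands still at the third notch (1.2 rad, within 0.13 rad) and the fingers are on it (over 0.5 N) holding it against its spring; wrench, pliers and dish lie within 30 mm of where they were (all of step 2 and velocity of joint dial between -0.15 and 0.15 rad/s and distance of each of wrench_mid, pliers_mid, dish_mid from where it was at the start of the episode below 0.03 m); the arm keeps its last pose, push and grip.
It fails at once if the wrench, the pliers or the dish is pushed away (distance of any of wrench_mid, pliers_mid, dish_mid from where it was at the start of the episode above 0.03 m).
It also fails if it takes over 51 s, if anything falls off the work surface, if the arm or the gripper's body presses on something with over 40 N, if the wrist force passes 120 N, or if a joint passes its speed limit or range.

## Robot

A 6-joint arm with a two-finger parallel gripper is mounted at the origin on the work surface. World frame = base frame: x ahead of the robot, y to its left, z up, the work surface at z = 0. Lengths are in m, angles in degrees, forces in N, time in s.
With the tool pointing down it reaches from about 0.325 to 0.925 m from the base axis. Payload 3.1 kg.
Tool frame: the origin (TCP) lies on the front face of the gripper's body, between the roots of the fingers; the fingertips stand 73 mm ahead of it and the grasp point (between the pads) lies 54 mm ahead of it (env.tcp_to_tips is the distance from the TCP to the fingertips, in m); z points along the fingers, y is the line along which they close (so a half turn about z gives the same grasp; the last joint's range is limited). The gripper opens to 85 mm and grips with 20 to 120 N. Pads are 22 mm wide; open, the fingers measure 114 mm over their backs; the gripper's body (76 mm by 85 mm) begins 54 mm behind the grasp point. The pads swing forward as they close: fully open they stand 13 mm farther back than shut.
Start: joints at [-80.741, 12.427, 92.441, -0, 75.132, -6.429], TCP at [0.169, -0.602, 0.304] pointing down, gripper open.
Joint ranges: [-157.48, 157.48], [-44.54, 120.13], [17.64, 146.25], [-64.5, 244.5], [7.68, 150.69], [-147.95, 147.95]. Speed limits (degrees/s): [159.86, 159.86, 180, 180, 180, 180].

## Interface

Orientations are given as [roll, pitch, yaw] about the fixed x, y, z axes, in that order (R = Rz(yaw) Ry(pitch) Rx(roll)).
In Python, from cell import monitor, viewer, order, env gives the robot as it stands.
- The arm moves only by the tool apply_moves, never from a script. Its argument "deltas" is a list of rows, each an object with "offset": the shift along the world's x, y, z in m, a list of three; "angular": the turn, a rotation vector about the world's x, y, z in rad, a list of three; "claw": the finger opening in m, from 0 to 0.0854. A call has 1 to 8 rows; each row shifts and turns the commanded pose from where the row before left it; what a row does not reach is not made up. A row lasts 1/10 s, in which the tool goes at most 50 mm and 8.59 degrees, less where a joint would pass 70% of its speed; a pose out of reach is approached as far as the arm can. A call with a gripper value outside its range is refused whole. The fingers move at their own pace and stop on an object; "squeeze" is the grip in N (left out, the last holds). Time passes only in rows, so rows that do not move let the fingers close. It gives the time, the measured TCP pose, the force, the opening and the grip force at its end, in the units of the state.
- monitor.get_obs(): the state, without advancing time (a new reading comes with each control period).
- viewer.grab_frame(name): name is "scene" or "top" or "wrist"; returns a dict with "frame" (400x640x3 uint8, red, green, blue), "depth" (400x640 float32, m along the optical axis (not along the pixel's ray), 0 where there is no reading), "K" (3x3 intrinsics, pixels), "eye" and "attitude" of the camera in the world; the wrist camera has in their place "T_tool_cam" (4x4, takes a point from camera to tool coordinates, whose origin is the TCP and whose axes are the flange's). Camera axes: x right, y down, z forward; pixel columns grow to the right and rows downward; lengths in m; the calibration is good to about 2 mm. A picture is of the moment at which its call begins: read the wrist's pose just before it.
- order.finish_job(): hands the job in; it is judged then, once.
The state is a dict: "time": time; "joint_pos": joint angles; "joint_vel": joint speeds; "joint_efforts": joint torques, N m; "tool_pos": TCP position; "orientation": TCP orientation; "wrist_force": force on the tool from outside, world axes, zero at the start; "moment": the same for the moment, N m; "grip_width": finger opening in m; "finger_force": force on a finger pad.
Only numpy, scipy, OpenCV 4.12 (cv2) and the standard library are available. Lean on these libraries where they do the work, as an engineer would, in place of code of your own. Each camera call takes 0.05 s, during which the arm holds its last target. There are 200 camera calls.

## Working session

There is one attempt and no reset: what is moved stays moved. The work goes in short steps, Python scripts to look and compute and a tool call to move; the robot and the scene stay as the last step left them, time stands still between calls to the robot, and variables do not carry over. Pictures are saved under pics/ and viewed, at most 10 in all, crops included, and the job is handed in when it is done.

Besides the shell and the picture viewer there is one more tool, called after "Call:" as name([rows], argument=value, ...), one row to a line, values as JSON. apply_moves: Moves the arm, as the interface text tells. Its arguments: {"type":"object","properties":{"deltas":{"type":"array","items":{"type":"object","properties":{"offset":{"type":"array","items":{"type":"number"}},"angular":{"type":"array","items":{"type":"number"}},"claw":{"type":"number"}}}},"squeeze":{"type":"number"}},"required":["deltas"]}

```bash
mkdir -p pics
cat > h.py <<'E'
import numpy as np, cv2
from cell import monitor, viewer, order, env
def grab(n,save=None):
    o=monitor.get_obs(); f=viewer.grab_frame(n)
    if save: cv2.imwrite('pics/'+save,f['frame'][:,:,::-1])
    return o,f
E
python3 - <<'E'
from h import *
o,f=grab('scene','s0.png'); print(o)
print(f['K'],f['eye'],f['attitude'])
np.savez('s0.npz',**{k:v for k,v in f.items()})
o,f=grab('top','t0.png'); print(f['K'],f['eye'],f['attitude'])
np.savez('t0.npz',**{k:v for k,v in f.items()})
E
```

```text
{'time': 0.0, 'joint_pos': array([-8.07409599e+01,  1.24775223e+01,  9.25282828e+01,  2.22646209e-03,
        7.51310558e+01, -6.42830219e+00]), 'joint_vel': array([ 0.12664634,  0.01588764,  0.03330183,  0.00530587, -0.07930058,
        0.03663422]), 'joint_efforts': array([ 1.99322053e-04, -3.96839547e+01, -3.03851366e+01,  5.43893771e-05,
        9.77674528e-03,  1.94905954e-05]), 'tool_pos': array([ 0.16892245, -0.60108064,  0.30256156]), 'orientation': array([-1.79864240e+02, -1.74599278e-02,  1.56867477e+01]), 'wrist_force': array([ 0.31300036, -0.54092902,  0.00593632]), 'moment': array([3.04206346e-02, 3.44573977e-05, 4.11354552e-02]), 'finger_force': 0.0, 'grip_width': 0.08572257774299155}
[[435.89137943   0.         318.20514817]
 [  0.         435.89137943 198.4417393 ]
 [  0.           0.           1.        ]] [1.26205328 0.58070262 0.93796668] [-129.29989661   -1.21723117  126.88844387]
[[491.78594805   0.         327.3401597 ]
 [  0.         491.78594805 187.72575793]
 [  0.           0.           1.        ]] [0.26503674 0.01189419 1.58900089] [-1.72794792e+02  1.07590988e-01 -8.92770811e+01]
```

View pics/s0.png

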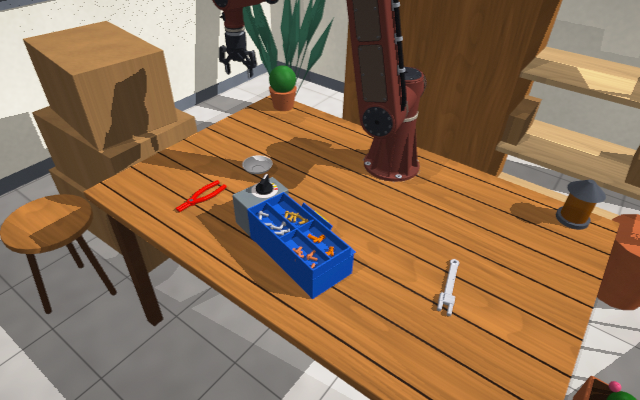

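View pics/t0.png

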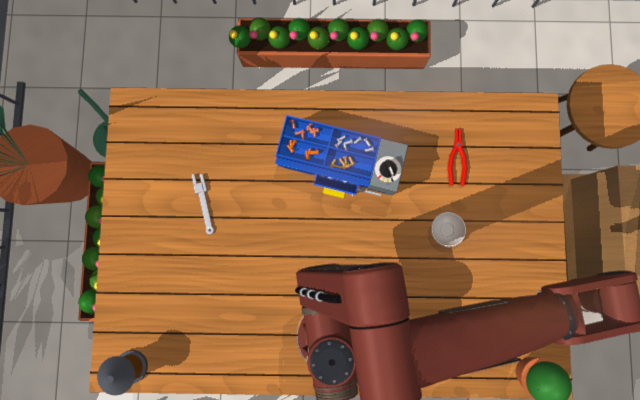

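The rack is at about (340,155) in the top view, with the bin's yellow lip at (335,193) facing the robot. The dial is at (388,170), the dish at (449,230), the pliers at (457,157) and the wrench at (203,203).

```bash
cat >> h.py <<'E'
from scipy.spatial.transform import Rotation as R
def cloud(f,o=None):
    d=f['depth'];K=f['K'];v,u=np.mgrid[:d.shape[0],:d.shape[1]]
    p=np.stack([(u-K[0,2])/K[0,0]*d,(v-K[1,2])/K[1,1]*d,d],-1)
    if 'eye' in f: return p@R.from_euler('xyz',f['attitude'],degrees=True).as_matrix().T+f['eye']
    T=f['T_tool_cam'];p=p@T[:3,:3].T+T[:3,3]
    return p@R.from_euler('xyz',o['orientation'],degrees=True).as_matrix().T+o['tool_pos']
E
python3 - <<'E'
from h import *
np.set_printoptions(precision=4,suppress=True)
for n in 'ts':
    f=dict(np.load(n+'0.npz'));P=cloud(f);h=cv2.cvtColor(f['frame'],cv2.COLOR_RGB2HSV)
    H,S,V=[h[...,i].astype(int) for i in range(3)]
    ok=f['depth']>0
    X,Y,Z=P[...,0],P[...,1],P[...,2]
    reg=ok&(X>.25)&(X<.8)&(abs(Y)<.4)
    print(n,'bench z',np.median(Z[reg&(H<20)&(S>120)]))
    bl=reg&(H>105)&(H<125)&(S>150)&(Z>.105)&(Z<.125)
    print('rim box',cv2.minAreaRect((P[bl][:,:2]*1000).astype(np.float32)),bl.sum())
    yl=reg&(H>22)&(H<32)&(S>150)&(V>120)&(Z>.02)&(Z<.1)&(X<.62)
    print('yellow',yl.sum(),P[yl].mean(0) if yl.any() else 0, P[yl].min(0),P[yl].max(0), cv2.minAreaRect((P[yl][:,:2]*1000).astype(np.float32)))
    gr=reg&(S<70)&(abs(Z-.115)<.008)&(V>60)
    print('grey',gr.sum(),cv2.minAreaRect((P[gr][:,:2]*1000).astype(np.float32)))
    dk=reg&(V<60)&(Z>.135)&(Z<.17)&(Y<0)
    print('dial',dk.sum(),P[dk].mean(0) if dk.any() else 0, cv2.minAreaRect((P[dk][:,:2]*1000).astype(np.float32)) if dk.any() else 0)
    di=reg&(S<60)&(Z>.01)&(Z<.05)&(Y<-.15); print('dish',P[di].mean(0),P[di].min(0),P[di].max(0))
    if n=='t':
        cv2.imwrite('pics/t1.png',cv2.resize(f['frame'][100:210,265:425,::-1],None,fx=5,fy=5,interpolation=cv2.INTER_CUBIC))
E
```

```text
t bench z -0.0019325150905161737
rim box ((580.4299926757812, 16.826278686523438), (297.72491455078125, 130.3216094970703), 76.68712615966797) 498
yellow 110 [ 0.4443 -0.0023  0.0498] [ 0.4311 -0.0355  0.0395] [0.458  0.0309 0.0618] ((444.40771484375, -2.3180465698242188), (67.92859649658203, 15.539718627929688), 76.47804260253906)
grey 1047 ((561.9299926757812, -22.557586669921875), (387.1850891113281, 149.96458435058594), 76.21958923339844)
dial 47 [ 0.5143 -0.1625  0.1514] ((509.7172546386719, -166.0867156982422), (41.83537673950195, 14.516521453857422), 21.66851043701172)
dish [ 0.3425 -0.3486  0.0195] [ 0.2849 -0.3998  0.01  ] [ 0.454  -0.1512  0.048 ]
s bench z -0.00012121023908767681
rim box ((583.6070556640625, 16.700897216796875), (308.3211669921875, 133.75950622558594), 76.55589294433594) 1067
yellow 8 [ 0.4433 -0.0029  0.0504] [ 0.4378 -0.0241  0.0478] [0.4498 0.0205 0.0534] ((443.4295959472656, -1.3589859008789062), (45.40327453613281, 4.495296001434326), 79.3231201171875)
grey 648 ((565.4052124023438, -32.571197509765625), (368.90594482421875, 151.4940948486328), 75.32071685791016)
dial 74 [ 0.5235 -0.1564  0.1492] ((516.6309204101562, -159.4603729248047), (46.19083786010742, 14.506654739379883), 13.518427848815918)
dish [ 0.4109 -0.3105  0.023 ] [ 0.2858 -0.3999  0.0101] [ 0.6102 -0.1503  0.05  ]
```

View pics/t1.png

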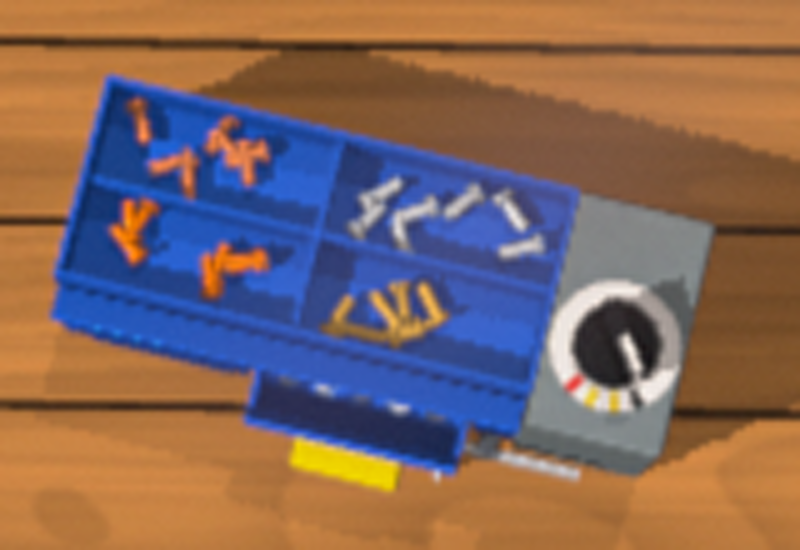

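The enlarged top view shows the bin tilted out, with its lip at crop (345,465). The dial is centred near (615,345) and its stripe points at the black mark (637,400); the red mark is at (572,383). From this the rack yaw is about -13.5°. I'll go in front of the lip with the fingers closed.

Call:
apply_moves([
  {"offset": [0.016,0.0436,0],"angular": [0,0,-0.064],"claw": 0},
  {"offset": [0.016,0.0436,0],"angular": [0,0,-0.064],"claw": 0},
  {"offset": [0.016,0.0436,0],"angular": [0,0,-0.064],"claw": 0},
  {"offset": [0.016,0.0436,0],"angular": [0,0,-0.064],"claw": 0},
  {"offset": [0.016,0.0436,0],"angular": [0,0,-0.064],"claw": 0},
  {"offset": [0.016,0.0436,0],"angular": [0,0,-0.064],"claw": 0},
  {"offset": [0.016,0.0436,0],"angular": [0,0,-0.064],"claw": 0},
  {"offset": [0.016,0.0436,0],"angular": [0,0,-0.064],"claw": 0},
], squeeze=40)

```text
time: 0.9
tool_pos: [0.297, -0.2509, 0.3035]
orientation: [-180.0, 0.0, -13.8]
wrist_force: [2.1, -0.2, -0.9]
grip_width: -0.0
finger_force: 0.0
```

Call:
apply_moves([
  {"offset": [0.016,0.0437,0],"claw": 0},
  {"offset": [0.016,0.0437,0],"claw": 0},
  {"offset": [0.016,0.0437,0],"claw": 0},
  {"offset": [0.016,0.0437,0],"claw": 0},
  {"offset": [0.016,0.0437,0],"claw": 0},
  {"offset": [0.016,0.0437,0],"claw": 0},
  {"offset": [0,0,0],"claw": 0},
  {"offset": [0,0,0],"claw": 0},
])

```text
$.deltas[0]: bad value
```

Run:
```python
from h import *
o,f=grab('wrist','w0.png'); print(o)
np.savez('w0.npz',**f)
```

```text
{'time': 0.9, 'joint_pos': array([-5.05768653e+01, -1.86753532e+01,  1.22144847e+02,  1.92004564e-02,
        7.65479417e+01,  5.32683313e+01]), 'joint_vel': array([ 57.18836945, -27.45206272,  19.98416232,   0.35813657,
         6.75256562,  92.54810187]), 'joint_efforts': array([ -4.79692921, -15.13327539, -30.42501569,  -0.20197433,
         0.0899521 ,  -1.10560197]), 'tool_pos': array([ 0.29700647, -0.25093621,  0.30345487]), 'orientation': array([-1.79974607e+02,  2.80712795e-03, -1.38496654e+01]), 'wrist_force': array([ 2.128121  , -0.23411127, -0.90011457]), 'moment': array([ 0.02024538, -0.05609746,  0.03471806]), 'finger_force': 0.0, 'grip_width': -3.2189181703287554e-05}
```

View pics/w0.png

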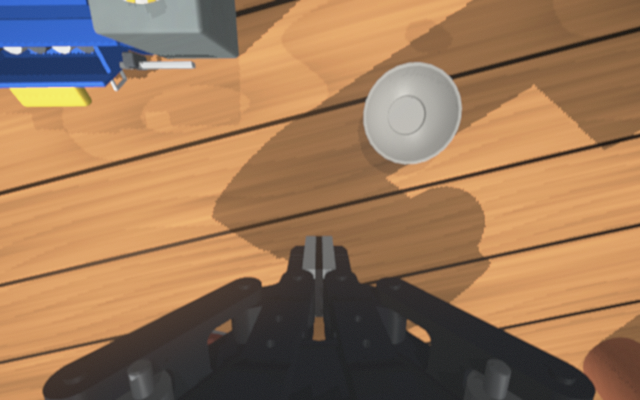

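The wrist view shows the dish at (412,112), the lip at (50,97) and the bolt at (160,65), with the fingers closed. The second call was refused because "angular" is required in every row.

Call:
apply_moves([
  {"offset": [0.016,0.0437,0],"angular": [0,0,0],"claw": 0},
  {"offset": [0.016,0.0437,0],"angular": [0,0,0],"claw": 0},
  {"offset": [0.016,0.0437,0],"angular": [0,0,0],"claw": 0},
  {"offset": [0.016,0.0437,0],"angular": [0,0,0],"claw": 0},
  {"offset": [0.016,0.0437,0],"angular": [0,0,0],"claw": 0},
  {"offset": [0.016,0.0437,0],"angular": [0,0,0],"claw": 0},
  {"offset": [0,0,0],"angular": [0,0,0],"claw": 0},
  {"offset": [0,0,0],"angular": [0,0,0],"claw": 0},
])

```text
time: 1.75
tool_pos: [0.3928, 0.0102, 0.3034]
orientation: [180.0, 0.1, -13.4]
wrist_force: [-0.2, -0.6, 0.7]
grip_width: -0.0003
finger_force: 0.0
```

Run:
```python
from h import *
np.set_printoptions(precision=4,suppress=True)
o,f=grab('wrist','w1.png'); print(o['tool_pos'],o['orientation'],o['wrist_force'])
np.savez('w1.npz',**f)
P=cloud(f,o);h=cv2.cvtColor(f['frame'],cv2.COLOR_RGB2HSV)
H,S,V=[h[...,i].astype(int) for i in range(3)]
X,Y,Z=P[...,0],P[...,1],P[...,2];ok=(f['depth']>0)
yl=ok&(H>22)&(H<32)&(S>150)&(V>120)&(Z>.02)&(Z<.1)&(abs(Y)<.06)
Q=P[yl];a=np.radians(-13.5);e=np.array([np.cos(a),np.sin(a)]);l=np.array([-e[1],e[0]])
s=Q[:,:2]@e;t=Q[:,:2]@l
print(yl.sum(),'s',np.percentile(s,[1,50,99]),'t',np.percentile(t,[1,50,99]),'z',np.percentile(Q[:,2],[1,50,99]))
fr=s<np.percentile(s,8);print('front z',np.percentile(Q[fr,2],[5,50,95]))
print('rect',cv2.minAreaRect((Q[:,:2]*1000).astype(np.float32)))
g=ok&(S<70)&(abs(Z-.115)<.005)&(V>60)&(Y<-.05); print('box top',cv2.minAreaRect((P[g][:,:2]*1000).astype(np.float32)),g.sum())
dk=ok&(abs(X-.52)<.06)&(abs(Y+.16)<.06)&(Z>.135)&(Z<.17); print('bar',dk.sum(),P[dk].mean(0) if dk.any() else 0)
w=ok&(S<40)&(Z>.148)&(Z<.165)&(V>180)&(Y<0)&(X>.45); print('stripe',w.sum(),P[w].mean(0) if w.any() else 0)
```

```text
[0.3928 0.0102 0.3034] [179.9555   0.0657 -13.4133] [-0.1743 -0.6042  0.7387]
142 s [0.4284 0.4339 0.4422] t [0.0669 0.0892 0.1343] z [0.0455 0.0501 0.0567]
front z [0.0455 0.046  0.0467]
rect ((446.7845458984375, -3.689899444580078), (67.92822265625, 13.818479537963867), 76.59031677246094)
box top ((481.7377014160156, -158.83932495117188), (86.0523452758789, 53.64167404174805), 75.55172729492188) 6047
bar 516 [ 0.4928 -0.1689  0.1468]
stripe 0 0
```

View pics/w1.png

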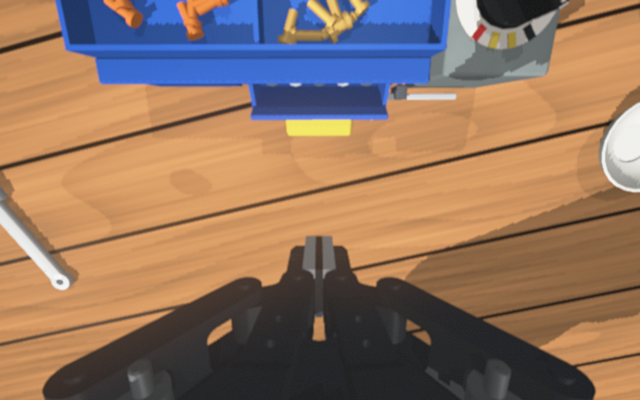

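The lip is at (318,127) and centred on the fingers, with the bench clear below them. I'll lower, then push along the rack's x axis.

Call:
apply_moves([
  {"offset": [0,0,-0.04],"angular": [0,0,0],"claw": 0},
  {"offset": [0,0,-0.04],"angular": [0,0,0],"claw": 0},
  {"offset": [0,0,-0.04],"angular": [0,0,0],"claw": 0},
  {"offset": [0,0,-0.04],"angular": [0,0,0],"claw": 0},
  {"offset": [0,0,-0.04],"angular": [0,0,0],"claw": 0},
  {"offset": [0,0,0],"angular": [0,0,0],"claw": 0},
  {"offset": [0.0097,-0.0023,0],"angular": [0,0,0],"claw": 0},
  {"offset": [0.0097,-0.0023,0],"angular": [0,0,0],"claw": 0},
])

```text
time: 2.6
tool_pos: [0.4152, 0.0033, 0.1063]
orientation: [-180.0, -0.3, -13.7]
wrist_force: [0.2, -0.7, 0.5]
grip_width: -0.0004
finger_force: 0.0
```

Call:
apply_moves([
  {"offset": [0.0049,-0.0012,0],"angular": [0,0,0],"claw": 0},
  {"offset": [0.0049,-0.0012,0],"angular": [0,0,0],"claw": 0},
  {"offset": [0.0049,-0.0012,0],"angular": [0,0,0],"claw": 0},
  {"offset": [0.0049,-0.0012,0],"angular": [0,0,0],"claw": 0},
  {"offset": [0.0049,-0.0012,0],"angular": [0,0,0],"claw": 0},
  {"offset": [0.0049,-0.0012,0],"angular": [0,0,0],"claw": 0},
  {"offset": [0.0049,-0.0012,0],"angular": [0,0,0],"claw": 0},
  {"offset": [0,0,0],"angular": [0,0,0],"claw": 0},
])

```text
time: 3.4
tool_pos: [0.4284, 0.0009, 0.0999]
orientation: [179.9, 3.1, -13.6]
wrist_force: [-42.1, 11.6, 40.2]
grip_width: 0.0001
finger_force: 22.5
```

The lip's front edge rises on its arc as the bin shuts, so friction on the straight push jammed it. I'll back off and follow the arc, inward and up.

Call:
apply_moves([
  {"offset": [-0.0117,0.0028,-0.003],"angular": [0,0,0],"claw": 0},
  {"offset": [0,0,0],"angular": [0,0,0],"claw": 0},
  {"offset": [0.0046,-0.0011,0.0063],"angular": [0,0,0],"claw": 0},
  {"offset": [0.0037,-0.0009,0.0041],"angular": [0,0,0],"claw": 0},
  {"offset": [0.0042,-0.001,0.0036],"angular": [0,0,0],"claw": 0},
  {"offset": [0,0,0],"angular": [0,0,0],"claw": 0},
])

```text
time: 4.0
tool_pos: [0.442, -0.0023, 0.1139]
orientation: [180.0, 0.9, -13.6]
wrist_force: [-6.5, 1.9, 6.9]
grip_width: 0.0001
finger_force: 3.8
```

Call:
apply_moves([
  {"offset": [0.0044,-0.001,0.0033],"angular": [0,0,0],"claw": 0},
  {"offset": [0.0048,-0.0011,0.0027],"angular": [0,0,0],"claw": 0},
  {"offset": [0.0039,-0.0009,0.001],"angular": [0,0,0],"claw": 0},
  {"offset": [0,0,0],"angular": [0,0,0],"claw": 0},
  {"offset": [0.002,-0.0005,0],"angular": [0,0,0],"claw": 0},
  {"offset": [0,0,0],"angular": [0,0,0],"claw": 0},
])

```text
time: 4.6
tool_pos: [0.4534, -0.0049, 0.1194]
orientation: [179.9, 1.6, -13.6]
wrist_force: [-21.5, 5.6, 15.6]
grip_width: 0.0001
finger_force: 11.0
```

Run:
```python
from h import *
np.set_printoptions(precision=4,suppress=True)
o,f=grab('wrist','w2.png'); print(o['tool_pos'],o['orientation'],o['wrist_force'])
np.savez('w2.npz',**f)
```

```text
[ 0.4534 -0.0049  0.1194] [179.9484   1.5553 -13.5966] [-21.4663   5.5735  15.5829]
```

View pics/w2.png

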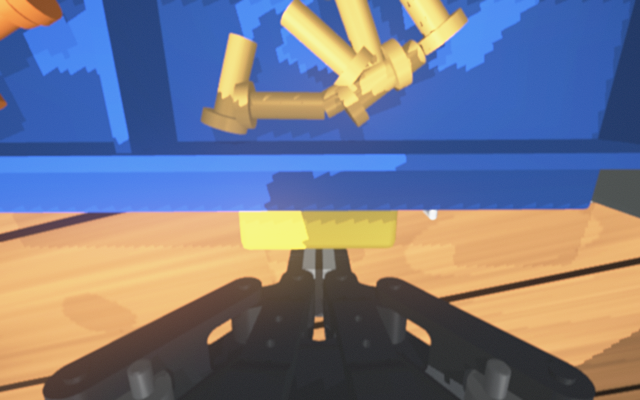

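The wrist view shows the panel flush under the tray lip, with the yellow lip at (318,228) against the fingers. I'll check it with depth data.

```bash
cat > m.py <<'E'
from h import *
np.set_printoptions(precision=4,suppress=True)
def lip(P,f):
    h=cv2.cvtColor(f['frame'],cv2.COLOR_RGB2HSV);H,S,V=[h[...,i].astype(int) for i in range(3)]
    yl=(f['depth']>0)&(H>22)&(H<34)&(S>120)&(V>100)&(P[...,2]>.02)&(P[...,2]<.09)&(abs(P[...,1])<.06)&(P[...,0]<.49)
    Q=P[yl];a=np.radians(-13.5);e=np.array([np.cos(a),np.sin(a)])
    s=Q[:,:2]@e; print('lip',len(s),'s',np.percentile(s,[1,50,99]),'z',np.percentile(Q[:,2],[1,50,99]),'slope',np.polyfit(s,Q[:,2],1)[0])
    w=(f['depth']>0)&(H>105)&(H<125)&(S>150)
    z=P[...,2]; m=w&(z>.074)&(z<.084)&(P[...,0]<.52)
    if m.sum()>20: print('traylip front s',np.percentile(P[m][:,:2]@e,[1,50]))
E
python3 - <<'E'
from m import *
f=dict(np.load('w2.npz'));o=monitor.get_obs();lip(cloud(f,o),f)
f=dict(np.load('w1.npz'));o=dict(tool_pos=np.array([.3928,.0102,.3034]),orientation=[179.9555,.0657,-13.4133]);lip(cloud(f,o),f)
E
```

```text
lip 4676 s [0.4525 0.4624 0.4702] z [0.0655 0.0679 0.0693] slope 0.06562839288294998
traylip front s [0.4788 0.5117]
lip 899 s [0.4284 0.436  0.4422] z [0.0461 0.052  0.0572] slope 0.6579063671691712
traylip front s [0.4762 0.5094]
```

Call:
apply_moves([
  {"offset": [0.0029,-0.0007,0.004],"angular": [0,0,0],"claw": 0},
  {"offset": [0.0019,-0.0005,0.002],"angular": [0,0,0],"claw": 0},
  {"offset": [0,0,0],"angular": [0,0,0],"claw": 0},
  {"offset": [0,0,0],"angular": [0,0,0],"claw": 0},
])

```text
time: 5.05
tool_pos: [0.4538, -0.0052, 0.1205]
orientation: [179.9, 2.0, -13.6]
wrist_force: [-16.9, 5.4, -6.7]
grip_width: -0.0004
finger_force: 9.0
```

At the stop. Retreating, rising, and moving to look at the dial.

Call:
apply_moves([
  {"offset": [-0.0097,0.0023,0],"angular": [0,0,0],"claw": 0},
  {"offset": [-0.0146,0.0035,0],"angular": [0,0,0],"claw": 0},
  {"offset": [-0.0194,0.0047,0],"angular": [0,0,0],"claw": 0},
  {"offset": [0,0,0.045],"angular": [0,0,0],"claw": 0},
  {"offset": [0,0,0.045],"angular": [0,0,0],"claw": 0},
  {"offset": [0,0,0.045],"angular": [0,0,0],"claw": 0},
  {"offset": [0,0,0.045],"angular": [0,0,0],"claw": 0},
  {"offset": [0,0,0],"angular": [0,0,0],"claw": 0},
])

```text
time: 5.85
tool_pos: [0.428, 0.0014, 0.3168]
orientation: [-179.9, -1.0, -13.6]
wrist_force: [1.0, -0.4, -0.2]
grip_width: 0.0001
finger_force: 0.0
```

Call:
apply_moves([
  {"offset": [0.01,-0.045,0],"angular": [0,0,0],"claw": 0.0},
  {"offset": [0.01,-0.045,0],"angular": [0,0,0],"claw": 0.0},
  {"offset": [0,-0.045,0],"angular": [0,0,0],"claw": 0.0},
  {"offset": [0,0,0],"angular": [0,0,0],"claw": 0.0},
  {"offset": [0,0,0],"angular": [0,0,0],"claw": 0.0},
])

```text
time: 6.35
tool_pos: [0.4436, -0.1338, 0.3076]
orientation: [-180.0, 0.0, -13.8]
wrist_force: [0.5, 0.1, -1.2]
grip_width: 0.0001
finger_force: 0.0
```

Run:
```python
from m import *
o,f=grab('wrist','w3.png'); print(o['tool_pos'],o['orientation'],o['wrist_force'])
np.savez('w3.npz',**f); np.savez('o3.npz',tool_pos=o['tool_pos'],orientation=o['orientation'])
P=cloud(f,o); lip(P,f)
h=cv2.cvtColor(f['frame'],cv2.COLOR_RGB2HSV);H,S,V=[h[...,i].astype(int) for i in range(3)]
X,Y,Z=[P[...,i] for i in range(3)]
n=(abs(X-.515)<.08)&(abs(Y+.162)<.08)&(f['depth']>0)
rect=lambda m:cv2.minAreaRect((P[m][:,:2]*1000).astype(np.float32))
b=n&(Z>.151)&(Z<.162); print('bar top',b.sum(),Z[b].mean(),rect(b))
st=b&(V>150); print('stripe',st.sum(),P[st].mean(0))
d=n&(Z>.121)&(Z<.129); print('disc',d.sum(),cv2.minEnclosingCircle((P[d][:,:2]*1000).astype(np.float32)))
rd=n&((H<6)|(H>174))&(S>150)&(V>100)&(Z<.125); print('red',rd.sum(),P[rd].mean(0))
ye=n&(H>20)&(H<34)&(S>120)&(Z>.105)&(Z<.125);print('yellow',ye.sum(),P[ye].mean(0))
g=n&(S<70)&(abs(Z-.115)<.005)&(V>60);print('box',rect(g))
```

```text
[ 0.4436 -0.1338  0.3076] [-179.9657    0.0168  -13.7912] [ 0.512   0.1355 -1.177 ]
lip 1137 s [0.4529 0.4626 0.4721] z [0.0651 0.0678 0.0696] slope 0.03920686302837387
traylip front s [0.4776 0.5094]
bar top 1408 0.15614125716125607 ((513.10498046875, -167.35255432128906), (50.7308235168457, 14.024985313415527), 21.06857681274414)
stripe 351 [ 0.5037 -0.171   0.1568]
disc 2185 ((514.4811401367188, -166.94862365722656), 26.971860885620117)
red 37 [ 0.4909 -0.1414  0.117 ]
yellow 105 [ 0.4809 -0.1593  0.117 ]
box ((523.533203125, -169.17007446289062), (85.74380493164062, 138.050048828125), 76.68480682373047)
```

View pics/w3.png

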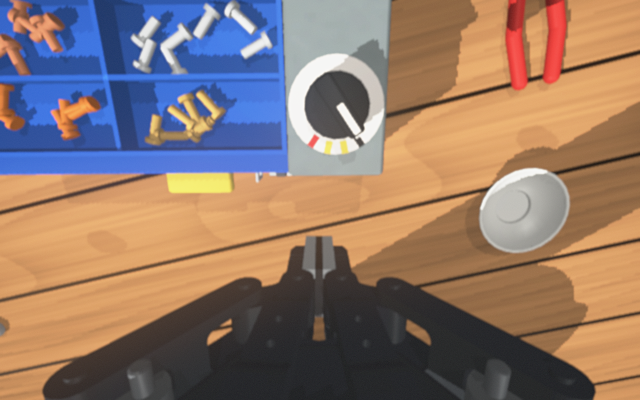

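The bin stays shut after release. The dial axis is at (514,-167) mm, the bar is at 21° and its stripe points at the black mark (360,143). I'll move over it and align.

Call:
apply_moves([
  {"offset": [0.014,-0.0067,0],"angular": [0,0,0.122],"claw": 0.05},
  {"offset": [0.014,-0.0067,0],"angular": [0,0,0.122],"claw": 0.05},
  {"offset": [0.014,-0.0067,0],"angular": [0,0,0.122],"claw": 0.05},
  {"offset": [0.014,-0.0067,0],"angular": [0,0,0.122],"claw": 0.05},
  {"offset": [0.014,-0.0067,0],"angular": [0,0,0.121],"claw": 0.05},
  {"offset": [0,0,-0.03],"angular": [0,0,0],"claw": 0.05},
  {"offset": [0,0,-0.02],"angular": [0,0,0],"claw": 0.05},
  {"offset": [0,0,0],"angular": [0,0,0],"claw": 0.05},
])

```text
time: 7.2
tool_pos: [0.5118, -0.1638, 0.2541]
orientation: [-179.7, 0.3, 21.4]
wrist_force: [-0.4, 0.1, -0.4]
grip_width: 0.0504
finger_force: 0.0
```

Call:
apply_moves([
  {"offset": [0,0,0],"angular": [0,0,0],"claw": 0.05},
  {"offset": [0,0,0],"angular": [0,0,0],"claw": 0.05},
])

```text
time: 7.4
tool_pos: [0.5145, -0.1662, 0.2595]
orientation: [179.9, -0.1, 21.3]
wrist_force: [0.4, 0.8, -0.2]
grip_width: 0.0497
finger_force: 0.0
```

Call:
apply_moves([
  {"offset": [0,-0.001,-0.02],"angular": [0,0,0],"claw": 0.05},
  {"offset": [0,0,-0.02],"angular": [0,0,0],"claw": 0.05},
  {"offset": [0,0,-0.012],"angular": [0,0,0],"claw": 0.05},
  {"offset": [0,0,0],"angular": [0,0,0],"claw": 0.05},
  {"offset": [0,0,0],"angular": [0,0,0],"claw": 0.05},
  {"offset": [0,0,0],"angular": [0,0,0],"claw": 0.05},
])

```text
time: 8.0
tool_pos: [0.5146, -0.168, 0.2074]
orientation: [179.9, -0.1, 21.2]
wrist_force: [1.0, -0.4, 0.4]
grip_width: 0.0502
finger_force: 0.0
```

Call:
apply_moves([
  {"offset": [0,0,-0.003],"angular": [0,0,0],"claw": 0.0},
  {"offset": [0,0,0],"angular": [0,0,0],"claw": 0.0},
  {"offset": [0,0,0],"angular": [0,0,0],"claw": 0.0},
  {"offset": [0,0,0],"angular": [0,0,0],"claw": 0.0},
  {"offset": [0,0,0],"angular": [0,0,0],"claw": 0.0},
  {"offset": [0,0,0],"angular": [0,0,0],"claw": 0.0},
], squeeze=70)

```text
time: 8.6
tool_pos: [0.5135, -0.1667, 0.2034]
orientation: [-179.9, 0.0, 21.2]
wrist_force: [-2.2, 4.9, 5.0]
grip_width: 0.0128
finger_force: 70.1
```

The bar is gripped with a 13 mm opening. Turning clockwise.

Call:
apply_moves([
  {"offset": [0,0,0],"angular": [0,0,-0.1],"claw": 0.0},
  {"offset": [0,0,0],"angular": [0,0,-0.1],"claw": 0.0},
  {"offset": [0,0,0],"angular": [0,0,-0.1],"claw": 0.0},
  {"offset": [0,0,0],"angular": [0,0,-0.1],"claw": 0.0},
  {"offset": [0,0,0],"angular": [0,0,-0.1],"claw": 0.0},
  {"offset": [0,0,0],"angular": [0,0,-0.1],"claw": 0.0},
  {"offset": [0,0,0],"angular": [0,0,-0.1],"claw": 0.0},
  {"offset": [0,0,0],"angular": [0,0,-0.1],"claw": 0.0},
])

```text
time: 9.4
tool_pos: [0.5135, -0.1661, 0.2035]
orientation: [-179.9, 0.1, -24.8]
wrist_force: [-2.4, 6.4, 5.2]
grip_width: 0.0127
finger_force: 70.3
```

Call:
apply_moves([
  {"offset": [0,0,0],"angular": [0,0,-0.1],"claw": 0.0},
  {"offset": [0,0,0],"angular": [0,0,-0.1],"claw": 0.0},
  {"offset": [0,0,0],"angular": [0,0,-0.1],"claw": 0.0},
  {"offset": [0,0,0],"angular": [0,0,-0.1],"claw": 0.0},
  {"offset": [0,0,0],"angular": [0,0,0],"claw": 0.0},
  {"offset": [0,0,0],"angular": [0,0,0],"claw": 0.0},
  {"offset": [0,0,0],"angular": [0,0,0],"claw": 0.0},
])

```text
time: 10.1
tool_pos: [0.5136, -0.1658, 0.2034]
orientation: [-179.9, 0.2, -47.5]
wrist_force: [-2.1, 6.4, 5.9]
grip_width: 0.0129
finger_force: 70.2
```

Run:
```python
from m import *
o,f=grab('wrist','w4.png'); print(o['tool_pos'],o['orientation'],o['wrist_force'],o['moment'],o['joint_pos'])
P=cloud(f,o); lip(P,f)
o,f=grab('top'); P=cloud(f); lip(P,f)
X,Y,Z=[P[...,i] for i in range(3)]
cv2.imwrite('pics/t2.png',cv2.resize(f['frame'][130:210,305:425,::-1],None,fx=3,fy=3,interpolation=cv2.INTER_CUBIC))
w=cv2.imread('pics/w4.png');t=cv2.imread('pics/t2.png')
_,s=grab('scene'); c=cv2.resize(s['frame'][150:250,215:315,::-1],(240,240),interpolation=cv2.INTER_CUBIC)
out=np.zeros((400+0,640,3),np.uint8);out=w; b=np.zeros((200,640,3),np.uint8); b[:,:300]=cv2.resize(t,(300,200)); b[:,320:520]=cv2.resize(c,(200,200))
cv2.imwrite('pics/c1.png',np.vstack([out,b]))
```

```text
[ 0.5136 -0.1658  0.2034] [-179.8898    0.2033  -47.4784] [-2.0897  6.359   5.88  ] [1.0743 0.3369 0.2018] [-25.4224   8.4864 108.6021   0.2002  63.0587 111.9652]Traceback (most recent call last):
  File "<stdin>", line 3, in <module>
  File "m.py", line 7, in lip
    s=Q[:,:2]@e; print('lip',len(s),'s',np.percentile(s,[1,50,99]),'z',np.percentile(Q[:,2],[1,50,99]),'slope',np.polyfit(s,Q[:,2],1)[0])
                                        ~~~~~~~~~~~~~^^^^^^^^^^^^^
    return _quantile_unchecked(
        a, q, axis, out, overwrite_input, method, keepdims, weights)
    return _ureduce(a,
                    func=_quantile_ureduce_func,
    ...<5 lines>...
                    overwrite_input=overwrite_input,
                    method=method)
    r = func(a, **kwargs)
    result = _quantile(arr,
                       quantiles=q,
    ...<2 lines>...
                       out=out,
                       weights=wgt)
    slices_having_nans = np.isnan(arr[-1, ...])
                                  ~~~^^^^^^^^^
IndexError: index -1 is out of bounds for axis 0 with size 0
```

Run:
```python
from m import *
_,t=grab('top');_,s=grab('scene'); w=cv2.imread('pics/w4.png')
b=np.zeros((200,640,3),np.uint8)
b[:,:300]=cv2.resize(t['frame'][130:210,305:425,::-1],(300,200),interpolation=cv2.INTER_CUBIC)
b[:,320:520]=cv2.resize(s['frame'][150:250,215:315,::-1],(200,200),interpolation=cv2.INTER_CUBIC)
cv2.imwrite('pics/c1.png',np.vstack([w,b]))
```

```text
(no output)
```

View pics/c1.png

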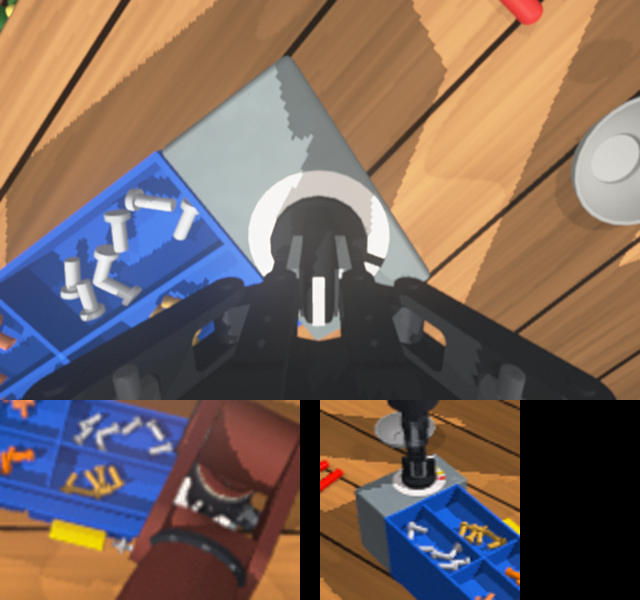

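The stripe (318,300) lies straight between the fingers. The bar is at -47.5°, so the turn is 1.197 rad and it points at the red mark (131.6° measured). The lip is flush in the top view. I'll hold a little longer, then recheck and hand in.

Call:
apply_moves([
  {"offset": [0,0,0],"angular": [0,0,0],"claw": 0.0},
  {"offset": [0,0,0],"angular": [0,0,0],"claw": 0.0},
  {"offset": [0,0,0],"angular": [0,0,0],"claw": 0.0},
  {"offset": [0,0,0],"angular": [0,0,0],"claw": 0.0},
  {"offset": [0,0,0],"angular": [0,0,0],"claw": 0.0},
  {"offset": [0,0,0],"angular": [0,0,0],"claw": 0.0},
  {"offset": [0,0,0],"angular": [0,0,0],"claw": 0.0},
])

```text
time: 10.95
tool_pos: [0.5136, -0.1658, 0.2034]
orientation: [-179.9, 0.2, -47.5]
wrist_force: [-2.0, 8.1, 7.1]
grip_width: 0.0128
finger_force: 70.2
```

Run:
```python
from m import *
f=dict(np.load('t0.npz'));lip(cloud(f),f)
_,f=grab('top');lip(cloud(f),f)
o=monitor.get_obs();print(o['orientation'],o['finger_force'])
```

```text
lip 110 s [0.4249 0.4325 0.4404] z [0.0426 0.0495 0.0594] slope 0.4086576441711013
traylip front s [0.4744 0.4886]
lip 158 s [0.4491 0.46   0.4712] z [0.0581 0.0656 0.073 ] slope 0.02551689159014301
traylip front s [0.4741 0.487 ]
[-179.8892    0.2047  -47.4807] 70.23046374320984
```

The lip front stands 25 mm ahead of the tray lip, which matches a shut bin. The dial is steady.

```bash
python3 -c "
from cell import order
print(order.finish_job())"
```

```text
the job is handed in; nothing more can be done
None
```

I handed the job in with the bin shut, the dial held by the gripper on the red notch (about 1.20 rad, 70 N grip), and the wrench, pliers and dish untouched; the judge's result was not shown.

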